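# Roll the washed wheel bearings up the drain rack

### The arm

A 6-joint arm with a two-finger parallel gripper is mounted at the origin on the work surface. World frame = base frame: x ahead of the robot, y to its left, z up, the work surface at z = 0. Lengths are in m, angles in rad, forces in N, time in s.
With the tool pointing down it reaches from about 0.325 to 0.85 m from the base axis. Payload 4.4 kg.
Tool frame: the origin (TCP) lies between the finger pads; the fingertips stand 11 mm ahead of it and the grasp point (between the pads) lies 8 mm behind it (r.tip_extent is the distance from the TCP to the fingertips, in m); z points along the fingers, y is the direction in which the jaws open and shut (so a half turn about z gives the same grasp; the last joint's range is limited). The gripper opens to 94 mm and grips with 3 to 60 N. Pads are 16 mm wide; open, the fingers measure 119 mm over their backs; the gripper's body (75 mm by 177 mm) begins 78 mm behind the grasp point.
Start: joints at [1.183, 0.207, 1.542, -0, 1.393, -0.15], TCP at [0.135, 0.559, 0.216] pointing down, gripper open.
Joint ranges: [-2.73, 2.73], [-0.86, 2.22], [0.23, 2.46], [-1.11, 4.25], [0.08, 2.63], [-2.82, 2.82]. Speed limits (rad/s): [2.79, 2.79, 3.14, 3.14, 3.14, 3.14].

### API

Orientations are given as a unit quaternion [w, x, y, z].
In Python, from cell import telemetry, optics, job, r gives the robot as it stands.
- The arm moves only by the tool play_rows, never from a script. Its argument "steps" is a list of rows, each an object with "delta_pos": the shift along the tool's x, y, z scaled (see below), a list of three; "yaw": the turn about the tool's z scaled (see below). In form: [{"delta_pos": [x, y, z], "yaw": yaw}, ...]. A call has 1 to 10 rows; each row shifts and turns the pose as measured when the row begins, along the tool's axes as they then stand; what a row does not reach is not made up. The controller multiplies each number of a shift by 0.03 m and each number of a turn by 4 degrees. A row lasts 1/10 s, in which the tool goes at most 50 mm and 8.59 degrees, less where a joint would pass 70% of its speed; a pose out of reach is approached as far as the arm can. A call with a number of a shift or a turn outside -1 to 1 is refused whole. A call with a gripper value outside its range is refused whole. "jaw" is the closure, from -1 (fully open) to 1 (shut), set as the call begins (left out, the last holds). The fingers move at their own pace and stop on an object; "newtons" is the grip in N (left out, the last holds). Time passes only in rows, so rows that do not move let the fingers close. It gives the time, the measured TCP pose, the force and the opening at its end, in the units of the state.
- telemetry.observe(): the state, without advancing time (a new reading comes with each control period).
- optics.snapshot(name): name is "scene" or "top" or "wrist"; returns (picture, depth): 480x640x3 uint8, red, green, blue; 480x640 float32, m along the optical axis (not along the pixel's ray), 0 where there is no reading.
- optics.camera_model(name): a dict with "fx", "fy", "cx", "cy" (pixels), "k1" (the pictures are not rectified: a ray, as slopes to the right and down, at radius r is drawn at 1 + k1 r^2 times it, then the intrinsics apply), "rvec" (rotation vector, rad) and "tvec" (3), from world to camera coordinates, as OpenCV has them. Camera axes: x right, y down, z forward; pixel columns grow to the right and rows downward; lengths in m; the calibration is good to about 2 mm. A picture is of the moment at which its call begins: read the wrist's pose just before it. camera_model takes no time and is no camera call; for the wrist camera it gives the pose at the moment of the call.
- job.sign_off(): hands the job in, once; it reports no verdict.
The state is a dict: "time_s": time; "joints": joint angles; "joint_velocities": joint speeds; "effort": joint torques, N m; "eef_pos": TCP position; "eef_rot": TCP orientation; "wrist_force": force on the tool from outside, world axes, zero at the start; "torque": the same for the moment, N m; "finger_gap": opening from 0.0 (shut) to 1.0 (fully open).
Only numpy, scipy, OpenCV 4.12 (cv2) and the standard library are available. Lean on these libraries where they do the work, as an engineer would, in place of code of your own. Each camera call takes 0.05 s, during which the arm holds its last target.

### The job

Two freshly washed wheel bearings stand on their rims at the low end of the two-lane drain rack. With a fingertip, gently nudge each one up its own sloping lane, over the brass spring tongue and right up to the red end stop, so that the tongue springs up behind it and it cannot roll back. Only push them: do not lift them out of the lanes, press hard on them or flick them, and leave the tools and other parts on the table where they lie.

Things in the scene. Friction and masses are not known exactly. Their poses are not given: they have to be found in the camera images.
- rack: drip tray of bare aluminium, 400 x 220 mm, rim 22 mm high, fixed to the table, carrying the two-lane drain rack on dark steel legs. Origin: centre of its underside. x runs level along the lanes towards the uphill end, y across, z up. It stands elsewhere and turned differently each time.
- lanes: the two parallel steel channels, fixed to the tray. Origin: midway between them at floor level, half way along, 72 mm above the table; x runs uphill along the floors (slope 0.12 rad), y across, z square to the floors. Lane a is centred on y = +37.5 mm, lane b on -37.5 mm; each 32 mm wide inside, walls 15 mm high; low lip at x = -150 mm, 12 mm high; red end stop at x = +150 mm, 45 mm high.
- stop_a (a point): the point on the face of lane a's red end stop that the bearing touches, on the lane's centre line, 36 mm above the lane floor (the height of the bearing's centre)
- stop_b (a point): the same point on the end stop of lane b
- bearing_a: open steel ball bearing, 72 mm across, 27 mm wide, 0.34 to 0.52 kg, on its rim in lane a, axis across it. At first it leans on the low lip (centre at x = -123 mm of the lanes); let go below the tongue it rolls back. Origin: its centre; y is its axis; x, z turn as it rolls. Wet, slippery (friction about 0.3): a push of 1 to 3 N from behind, near the height of its centre, rolls it uphill.
- bearing_b: the same kind of bearing, standing in lane b
- tongue_a (a joint): brass spring tongue in lane a's floor, 22 mm wide, fixed at x = 33 mm of the lanes, its free end at x = 82 mm, 12 mm above the floor. Rad: 0 = up, 0.2 = pressed flat. A bearing rolling uphill presses it flat; it springs up once the bearing has passed. Let go at the stop, the bearing settles back on the free end, about 5 mm short of the stop.
- tongue_b (a joint): the same, lane b
- wrench: steel open-ended wrench, 170 mm long, lying beside the tray; leave alone. Origin: its middle, on the table
- brush: parts brush with wooden handle, 170 mm long, lying on the other side of the tray; leave alone. Origin: its middle, on the table
- screwdriver: screwdriver with blue handle, 190 mm long, lying on the table; leave alone. Origin: its middle, on the table
- spray_can: standing spray can with orange label, 58 mm in diameter, 190 mm high; leave alone. Origin: centre of its underside
- bolt_dish: round steel dish, 100 mm in diameter, 30 mm high; leave alone. Origin: centre of its underside
- cover_plate: dark steel plate with a round hole, 110 x 170 x 6 mm, lying flat; leave alone. Origin: centre of its underside
- blower_motor: grey heater blower motor standing on its end, 104 mm in diameter, 92 mm high; leave alone. Origin: centre of its underside
Things that resemble listed ones, but are neither listed nor needed, are in the scene too. What is shaped like the bearing_a but orange is not meant.

How it is judged:
By the outcome, as a careful person would: the job done as asked, in the order asked, and still so for the second after the job is handed in, with the robot touching nothing.
It also fails if it takes over 61 s, if anything falls off the work surface, if the arm or the gripper's body presses on something with over 40 N, if the wrist force passes 120 N, or if a joint passes its speed limit or range.

## Working session

There is one attempt and no reset: what is moved stays moved. The work goes in short steps, Python scripts to look and compute and a tool call to move; the robot and the scene stay as the last step left them, time stands still between calls to the robot, and variables do not carry over. Pictures are saved under pics/ and viewed, and the job is handed in when it is done.

Besides the shell and the picture viewer there is one more tool, called after "Request:" in YAML: its name, and indented under it one key for each argument. play_rows: Moves the arm, as the interface text tells. Shifts and turns lie within -1 to 1; 1 stands for 0.03 m of shift or 4 degrees of turn. Its arguments: {"type":"object","properties":{"steps":{"type":"array"},"jaw":{"type":"number"},"newtons":{"type":"number"}},"required":["steps"]}

```bash
mkdir -p pics; ls
python3 - <<'E'
from cell import telemetry, optics, job, r
import cv2,numpy as np
print(telemetry.observe())
for n in ("scene","top"):
    p,d=optics.snapshot(n); cv2.imwrite(f"pics/{n}0.png",p[:,:,::-1]); np.save(f"pics/{n}0.npy",d)
    print(n,optics.camera_model(n))
E
```

```text
pics
{'time_s': 0.0, 'joints': array([ 1.18348060e+00,  2.07373954e-01,  1.54294695e+00, -3.71000291e-05,
        1.39348815e+00, -1.50450820e-01]), 'joint_velocities': array([ 0.00059447,  0.00118846,  0.00133781,  0.00099363, -0.00120754,
        0.00101233]), 'effort': array([-6.38491583e-04, -3.70899582e+01, -2.81408572e+01,  6.98100636e-02,
        3.62375553e-02, -1.74052020e-04]), 'eef_pos': array([0.13462483, 0.55821594, 0.21532025]), 'eef_rot': array([-2.76798629e-04,  1.18152444e-01,  9.92994850e-01, -1.07322766e-03]), 'wrist_force': array([0.07368375, 0.19042029, 0.67854074]), 'torque': array([-0.04712401,  0.04389137, -0.02960124]), 'finger_gap': 1.0010110632952052}
scene {'fx': 440.98067891685616, 'fy': 440.98067891685616, 'cx': 316.03583066043115, 'cy': 235.14489728984285, 'k1': 0.0009692507398697447, 'rvec': array([ 2.33144898,  1.23591087, -0.35544082]), 'tvec': array([-0.30975352, -0.33856262,  1.49089273])}
top {'fx': 490.61359534192127, 'fy': 490.61359534192127, 'cx': 326.23152326881126, 'cy': 232.64164375321474, 'k1': -0.13487805191761937, 'rvec': array([ 2.0981713 , -2.14094445,  0.18080435]), 'tvec': array([0.02690839, 0.53456974, 1.12914172])}
```

View pics/scene0.png

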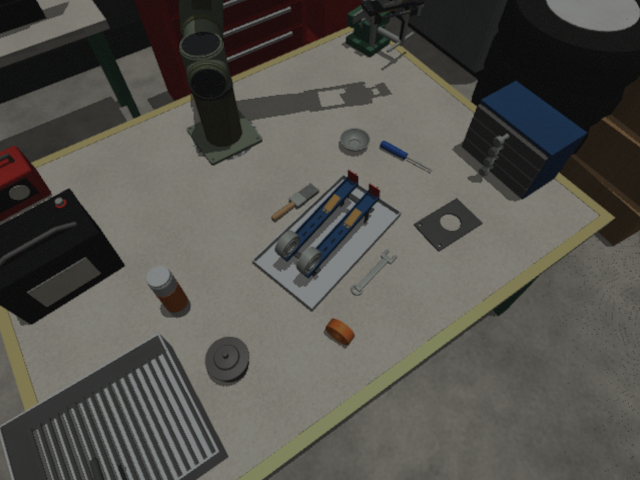

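View pics/top0.png

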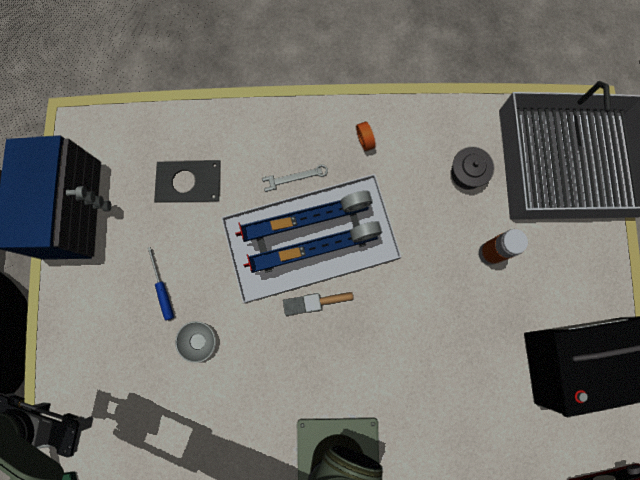

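Scene: tray at (328,240) with blue lanes; the red stops are at (352,177) and (374,190), and the steel bearings at (288,245) and (309,262). Top: stops are at the left (240,233) and (250,263), steel bearings at (355,202) and (367,233). The orange ring at (366,135) is a decoy lying off the tray.

```bash
cat > h.py <<'E'
import cv2,numpy as np
from cell import telemetry, optics, job, r
def cam(n,m=None):
    m=m or optics.camera_model(n); R=cv2.Rodrigues(np.array(m['rvec']))[0]; t=np.array(m['tvec'])
    K=np.array([[m['fx'],0,m['cx']],[0,m['fy'],m['cy']],[0,0,1]]); return K,m['k1'],R,t
def proj(c,P):
    K,k,R,t=c; X=np.atleast_2d(P)@R.T+t; s=X[:,:2]/X[:,2:]; s=s*(1+k*(s**2).sum(1,keepdims=True))
    return s*[K[0,0],K[1,1]]+[K[0,2],K[1,2]]
def slopes(c,uv):
    K,k,R,t=c
    return cv2.undistortPoints(np.array(uv,float).reshape(-1,1,2),K,np.array([k,0,0,0,0.])).reshape(-1,2)
def onz(c,uv,z):
    K,k,R,t=c; s=slopes(c,uv); d=np.c_[s,np.ones(len(s))]@R; o=-R.T@t
    return o+d*((z-o[2])/d[:,2])[:,None]
def ondepth(c,uv,dep):
    K,k,R,t=c; s=slopes(c,uv); return (np.c_[s,np.ones(len(s))]*np.array(dep).reshape(-1,1)-t)@R
E
python3 - <<'E'
from h import *
for n in("scene","top"):
    c=cam(n); d=np.load(f"pics/{n}0.npy"); im=cv2.imread(f"pics/{n}0.png")
    print(n,"TCP px",proj(c,[0.135,.559,.216]))
    v,u=np.mgrid[0:480,0:640]; P=ondepth(c,np.c_[u.ravel(),v.ravel()],d.ravel()).reshape(480,640,3)
    np.save(f"pics/{n}P.npy",P)
    hsv=cv2.cvtColor(im,cv2.COLOR_BGR2HSV)
    red=((hsv[...,0]<6)|(hsv[...,0]>174))&(hsv[...,1]>150)&(hsv[...,2]>50)
    k,l,s,ce=cv2.connectedComponentsWithStats(red.astype(np.uint8))
    for i in range(1,k):
        if 5<s[i,4]<400: print('red',s[i],ce[i],np.median(P[l==i],0),P[l==i].max(0),P[l==i].min(0))
    x,y,w,h=(215,165,200,145) if n=="top" else (245,160,165,155)
    cv2.imwrite(f"pics/{n}crop.png",cv2.resize(im[y:y+h,x:x+w],None,fx=3.8,fy=3.8,interpolation=cv2.INTER_CUBIC))
E
```

```text
scene TCP px [[387.32950823  39.51341472]]
red [306  28  13  14  89] [310.62921348  35.73033708] [-1.17040542  1.12039294 -0.72341363] [-0.72511148  1.14713208 -0.30767146] [-1.25665496  0.7979808  -0.73460839]
red [ 55 199  12   9  39] [ 61.56410256 204.05128205] [ 0.15888108 -0.50735331  0.18491231] [ 0.16784584 -0.49845207  0.19327147] [ 0.13976391 -0.52432376  0.17849951]
top TCP px [[ 65.7958313  414.00607177]]
red [236 226   8  12  24] [240.25       232.16666667] [0.5262607  0.2075427  0.13441814] [0.53793573 0.22077974 0.13936884] [0.51278927 0.2008801  0.10754828]
red [244 255   8  15  25] [248.16 262.68] [0.45449118 0.18927911 0.13476835] [0.47224409 0.20084274 0.13949833] [0.44110626 0.18231782 0.11389587]
red [575 390  11  13  57] [578.50877193 395.15789474] [ 0.15611277 -0.50470323  0.18719367] [ 0.16304389 -0.49634759  0.19648037] [ 0.13672779 -0.52076171  0.18060779]
```

View pics/topcrop.png

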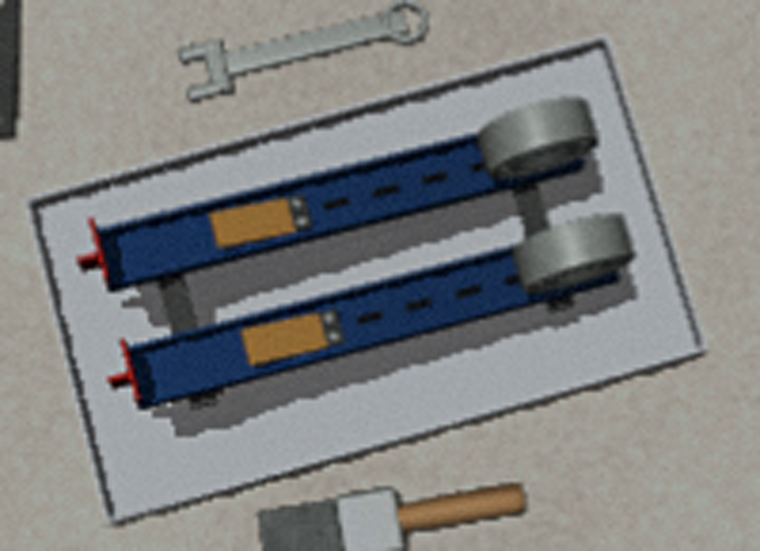

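View pics/scenecrop.png

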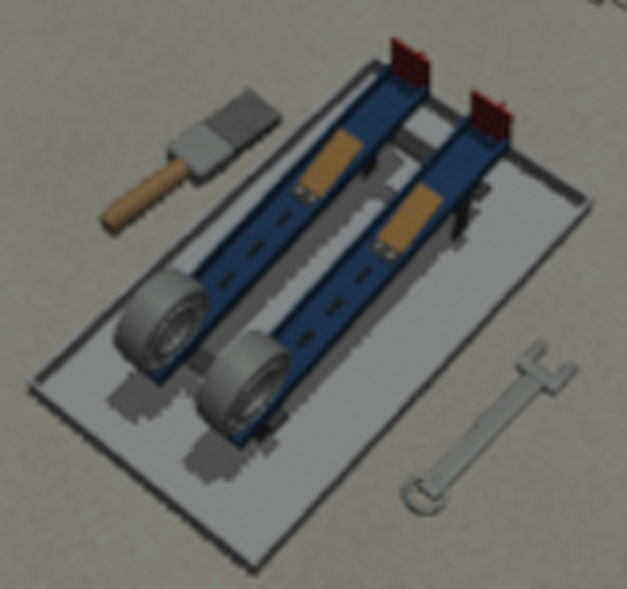

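```bash
cat >> h.py <<'E'
def lanes(W): # W=(cx,cy,yaw) tray
    a=W[2]; X=np.array([np.cos(a),np.sin(a),0]);Y=np.array([-np.sin(a),np.cos(a),0]);Z=np.array([0,0,1.])
    s=.12; R=np.c_[np.cos(s)*X+np.sin(s)*Z,Y,-np.sin(s)*X+np.cos(s)*Z]
    return R,np.array([W[0],W[1],.072])
E
python3 - <<'E'
from h import *
c=cam("top"); q=np.array([(604,42),(703,352),(113,522),(33,203)])/3.8+[215,165]
q2=np.array([(378,62),(592,204),(255,572),(32,387)])/3.8+[245,160]
P=onz(c,q,.022); c2=cam("scene"); P2=onz(c2,q2,.022)
for A in(P,P2): print(A.round(4), A.mean(0), np.linalg.norm(A-np.roll(A,-1,0),axis=1))
# tray order: top (tr,br,bl,tl); uphill = left
def yaw(l): return np.arctan2(l[1],l[0])
ya=yaw((P[2]+P[3]-P[0]-P[1])); 
yb=yaw((P2[0]+P2[1]-P2[2]-P2[3])); print(ya,yb)
for W in ((*P.mean(0)[:2],ya),(*P2.mean(0)[:2],yb)):
    R,o=lanes(W); 
    pts={'a_bear':(-.123,.0375,.036),'b_bear':(-.123,-.0375,.036),'stopa':(.15,.0375,.045),'stopb':(.15,-.0375,.045),'ta0':(.033,.0375,0),'ta1':(.082,.0375,.012),'tb0':(.033,-.0375,0),'tb1':(.082,-.0375,.012)}
    for k,v in pts.items():
        w=o+R@np.array(v); print(k,w.round(4),((proj(c,w)-[215,165])*3.8).round(0),((proj(c2,w)-[245,160])*3.8).round(0))
E
```

```text
[[ 0.6822 -0.1063  0.022 ]
 [ 0.4742 -0.1622  0.022 ]
 [ 0.373   0.2166  0.022 ]
 [ 0.5816  0.2715  0.022 ]] [0.52776183 0.05487125 0.022     ] [0.21539267 0.39210403 0.21578077 0.39103349]
[[ 0.3869  0.219   0.022 ]
 [ 0.5931  0.2732  0.022 ]
 [ 0.6973 -0.1092  0.022 ]
 [ 0.4885 -0.1638  0.022 ]] [0.54142291 0.05481472 0.022     ] [0.21317355 0.3963707  0.21577929 0.39606949]
1.8314877805452239 1.8335444123710778
a_bear [ 0.5241 -0.0769  0.093 ] [[575. 258.]] [[153. 314.]]
b_bear [ 0.5966 -0.0576  0.093 ] [[540. 143.]] [[234. 377.]]
stopa [0.4545 0.1839 0.1346] [[135. 372.]] [[401.  46.]]
stopb [0.527  0.2032 0.1346] [[104. 251.]] [[482.  99.]]
ta0 [0.4831 0.0769 0.076 ] [[325. 334.]] [[302. 185.]]
ta1 [0.4709 0.1225 0.0937] [[248. 352.]] [[344. 132.]]
tb0 [0.5556 0.0962 0.076 ] [[292. 219.]] [[381. 241.]]
tb1 [0.5434 0.1418 0.0937] [[216. 235.]] [[423. 186.]]
a_bear [ 0.538 -0.077  0.093] [[574. 236.]] [[164. 329.]]
b_bear [ 0.6105 -0.0575  0.093 ] [[539. 121.]] [[246. 392.]]
stopa [0.4679 0.1837 0.1346] [[136. 350.]] [[411.  57.]]
stopb [0.5404 0.2032 0.1346] [[104. 229.]] [[494. 111.]]
ta0 [0.4967 0.0767 0.076 ] [[325. 312.]] [[313. 198.]]
ta1 [0.4844 0.1223 0.0937] [[248. 330.]] [[354. 144.]]
tb0 [0.5691 0.0962 0.076 ] [[292. 198.]] [[392. 254.]]
tb1 [0.5569 0.1418 0.0937] [[216. 213.]] [[435. 199.]]
```

Run:
```python
from h import *
for n in("scene","top"):
    P=np.load(f"pics/{n}P.npy"); c=cam(n); print(n,"cam at",-c[2].T@c[3])
    S={"scene":[(300,330),(230,180),(400,330),(320,150)],"top":[(300,130),(200,270),(420,160),(300,350)]}[n]
    for u,v in S: print(u,v,np.median(P[v-3:v+4,u-3:u+4].reshape(-1,3),0))
    q={"top":np.array([(604,42),(703,352),(113,522),(33,203)])/3.8+[215,165],"scene":np.array([(592,204),(255,572),(32,387),(378,62)])/3.8+[245,160]}[n]
    for u,v in q.round().astype(int): print(P[v-1:v+2,u-1:u+2].reshape(-1,3).mean(0))
# two-view triangulation
def ray(c,uv):
    s=slopes(c,[uv]); d=(np.r_[s[0],1]@c[2]); return -c[2].T@c[3], d/np.linalg.norm(d)
a,b=cam("top"),cam("scene")
T=np.array([(703,352),(113,522),(33,203),(604,42),(325,325),(293,212),(93,222),(125,342)])/3.8+[215,165]
S=np.array([(32,387),(378,62),(592,204),(255,572),(306,192),(388,247),(514,117),(430,62)])/3.8+[245,160]
for t,s in zip(T,S):
    o1,d1=ray(a,t);o2,d2=ray(b,s); A=np.c_[d1,-d2]; k=np.linalg.lstsq(A,o2-o1,rcond=None)[0]
    p,q=o1+k[0]*d1,o2+k[1]*d2; print(((p+q)/2).round(4),np.linalg.norm(p-q).round(4))
```

```text
scene cam at [ 1.06014008 -0.33339213  1.09466238]
300 330 [ 7.16633976e-01 -1.59787442e-01 -3.33670574e-04]
230 180 [ 0.1807165  -0.07587293 -0.00044962]
400 330 [ 8.60627458e-01  5.26201816e-02 -1.52156670e-06]
320 150 [ 0.23825768  0.22873147 -0.00149987]
[0.58721479 0.28220913 0.0057427 ]
[ 0.69159327 -0.10608245  0.00245547]
[ 0.48119774 -0.16291956  0.00873133]
[0.38252491 0.2206024  0.01799759]
top cam at [0.32038018 0.00313749 1.20780652]
300 130 [0.81894821 0.08030566 0.00123127]
200 270 [0.45553126 0.33359411 0.00188   ]
420 160 [ 0.7293368  -0.22936476  0.00109748]
300 350 [0.2569561  0.08537997 0.00151279]
[ 0.68353799 -0.10683121  0.01815244]
[ 0.47559118 -0.16468457  0.00428304]
[0.37416574 0.21724383 0.01459914]
[0.58466702 0.27277636 0.01299014]
[ 0.4775 -0.1628  0.0033] 0.0044
[0.3755 0.2232 0.0061] 0.0083
[0.5862 0.2775 0.0086] 0.0065
[ 0.6894 -0.1066  0.0011] 0.0038
[0.489  0.0765 0.0745] 0.0004
[0.5612 0.097  0.0738] 0.0022
[0.5476 0.2139 0.1261] 0.0054
[0.4745 0.1933 0.1285] 0.0049
```

```bash
cat >> h.py <<'E'
from scipy.spatial.transform import Rotation as Ro
W=(0.5336,0.055,1.832)
def tool(s): q=s['eef_rot']; return Ro.from_quat([q[1],q[2],q[3],q[0]]).as_matrix()
def tolanes(p,W=W): R,o=lanes(W); return R.T@(np.array(p)-o)
def need(lp,W=W):
    s=telemetry.observe(); R,o=lanes(W); tgt=o+R@np.array(lp); T=tool(s); d=T.T@(tgt-s['eef_pos'])
    a=np.arctan2(T[1,0],T[0,0]); l=W[2]
    dy=np.degrees((a-l+np.pi/2)%np.pi-np.pi/2)  # tool x along +-lane; tool z is down so world yaw = -tool yaw
    print("t",round(s['time_s'],2),"tgt",tgt.round(4),"tool delta mm",(d*1e3).round(1),"units",(d/.03).round(2),"yaw deg (tool)",round(dy,2),"lane TCP mm",(tolanes(s['eef_pos'])*1e3).round(1),"F",s['wrist_force'].round(2),"gap",round(s['finger_gap'],3))
E
python3 - <<'E'
from h import *
s=telemetry.observe(); print(tool(s).round(3),r.tip_extent)
need((-.195,.0375,.12)); need((-.195,.0375,.04))
E
```

```text
[[-0.972  0.235 -0.001]
 [ 0.235  0.972 -0.002]
 [ 0.    -0.002 -1.   ]] 0.011
t 0.1 tgt [ 0.5511 -0.1556  0.1678] tool delta mm [-572.3 -596.2   48.6] units [-19.08 -19.87   1.62] yaw deg (tool) 61.47 lane TCP mm [602.2 255.5  71.8] F [-0.16 -1.22  0.7 ] gap 1.001
t 0.1 tgt [ 0.5486 -0.1463  0.0884] tool delta mm [-567.8 -587.6  128.1] units [-18.93 -19.59   4.27] yaw deg (tool) 61.47 lane TCP mm [602.2 255.5  71.8] F [-0.16 -1.22  0.7 ] gap 1.001
```

Request:
play_rows:
  steps:
    - {"delta_pos":[-0.9,-0.95,0],"yaw":0}
    - {"delta_pos":[-0.95,-1,0],"yaw":0}
    - {"delta_pos":[-0.95,-1,0],"yaw":0}
    - {"delta_pos":[-0.95,-1,0],"yaw":0}
    - {"delta_pos":[-0.95,-1,0],"yaw":0}
    - {"delta_pos":[-0.95,-1,0],"yaw":0}
    - {"delta_pos":[-0.95,-1,0],"yaw":0}
    - {"delta_pos":[-0.95,-1,0],"yaw":0}
    - {"delta_pos":[-0.95,-1,0],"yaw":0}
    - {"delta_pos":[-0.95,-1,0],"yaw":0}
  jaw: 1
  newtons: 10

```text
time_s: 1.1
eef_pos: [0.3429, 0.1911, 0.2112]
eef_rot: [-0.002, 0.112, 0.994, -0.003]
wrist_force: [0.3, 0.2, 0.2]
finger_gap: 0.185
```

```bash
python3 -c "
from h import *
need((-.195,.0375,.12))"
```

```text
t 1.1 tgt [ 0.5511 -0.1556  0.1678] tool delta mm [-280.3 -291.3   44.5] units [-9.34 -9.71  1.48] yaw deg (tool) 62.15 lane TCP mm [196.1 149.  116.5] F [0.28 0.2  0.18] gap 0.185
```

Request:
play_rows:
  steps:
    - {"delta_pos":[-0.95,-1,0],"yaw":0}
    - {"delta_pos":[-0.95,-1,0],"yaw":0}
    - {"delta_pos":[-0.95,-1,0],"yaw":0}
    - {"delta_pos":[-0.95,-1,0],"yaw":0}
    - {"delta_pos":[-0.95,-1,0],"yaw":0}
    - {"delta_pos":[-0.95,-1,0],"yaw":0}
    - {"delta_pos":[-0.95,-1,0],"yaw":0}
    - {"delta_pos":[-0.95,-1,0],"yaw":0}
    - {"delta_pos":[-0.95,-0.9,0],"yaw":0}
    - {"delta_pos":[-0.5,-0.5,0],"yaw":0}

```text
time_s: 2.1
eef_pos: [0.5474, -0.1624, 0.2079]
eef_rot: [-0.004, 0.115, 0.993, -0.002]
wrist_force: [-0.6, 0.4, -0.4]
finger_gap: 0.007
```

Request:
play_rows:
  steps:
    - {"delta_pos":[0,0,0],"yaw":1}
    - {"delta_pos":[0,0,0],"yaw":1}
    - {"delta_pos":[0,0,0],"yaw":1}
    - {"delta_pos":[0,0,0],"yaw":1}
    - {"delta_pos":[0,0,0],"yaw":1}
    - {"delta_pos":[0,0,0],"yaw":1}
    - {"delta_pos":[0,0,0],"yaw":1}
    - {"delta_pos":[0,0,0],"yaw":1}
    - {"delta_pos":[0,0,0],"yaw":1}
    - {"delta_pos":[0,0,0],"yaw":1}

```text
time_s: 3.1
eef_pos: [0.5446, -0.1657, 0.1999]
eef_rot: [-0.01, 0.464, 0.886, -0.004]
wrist_force: [0.0, -0.0, -0.4]
finger_gap: 0.005
```

Request:
play_rows:
  steps:
    - {"delta_pos":[0,0,0],"yaw":1}
    - {"delta_pos":[0,0,0],"yaw":1}
    - {"delta_pos":[0,0,0],"yaw":1}
    - {"delta_pos":[0,0,0],"yaw":1}
    - {"delta_pos":[0,0,0],"yaw":1}
    - {"delta_pos":[0,0,0],"yaw":0.5}

```text
time_s: 3.7
eef_pos: [0.5418, -0.1644, 0.1957]
eef_rot: [-0.013, 0.631, 0.776, -0.007]
wrist_force: [0.0, -0.4, -0.1]
finger_gap: 0.003
```

```bash
python3 -c "
from h import *
need((-.195,.0375,.12))
m=optics.camera_model('wrist'); p,d=optics.snapshot('wrist'); cv2.imwrite('pics/w1.png',p[:,:,::-1]); np.save('pics/w1.npy',d)
import pickle; pickle.dump(m,open('pics/w1.pkl','wb'))
c=cam('wrist',m); R,o=lanes(W)
for v in ((-.123,.0375,.072),(-.123,-.0375,.072),(.033,.0375,0),(.033,-.0375,0),(-.15,.0375,.012)): print(v,proj(c,o+R@np.array(v)))
"
```

```text
t 3.7 tgt [ 0.5511 -0.1556  0.1678] tool delta mm [ 6.4 11.6 27.6] units [0.21 0.39 0.92] yaw deg (tool) -3.19 lane TCP mm [-197.7   48.7  148.4] F [ 0.03 -0.39 -0.12] gap 0.003
(-0.123, 0.0375, 0.072) [[323.56759941 129.96983281]]
(-0.123, -0.0375, 0.072) [[452.40480036 123.45333912]]
(0.033, 0.0375, 0) [[ 310.57752014 -134.67327706]]
(0.033, -0.0375, 0) [[ 430.03070526 -141.7335826 ]]
(-0.15, 0.0375, 0.012) [[324.02897319 156.78432302]]
```

View pics/w1.png

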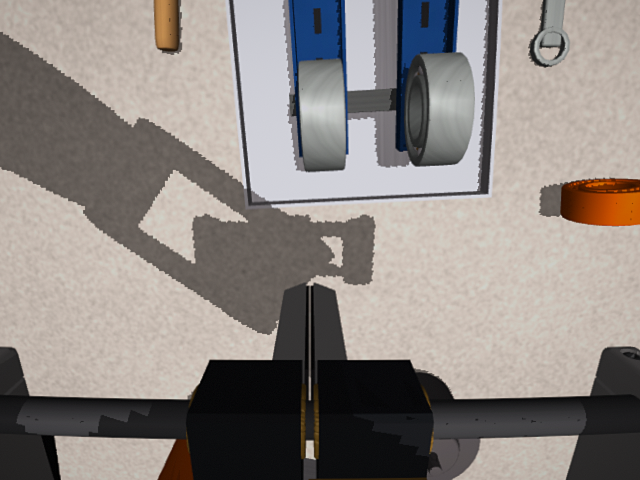

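```bash
python3 -c "
from h import *
import pickle; m=pickle.load(open('pics/w1.pkl','rb')); c=cam('wrist',m); d=np.load('pics/w1.npy')
v,u=np.mgrid[0:480,0:640]; P=ondepth(c,np.c_[u.ravel(),v.ravel()],d.ravel()).reshape(480,640,3)
R,o=lanes(W); L=(P-o)@R
for nm,(u0,u1) in {'a':(290,352),'b':(400,480)}.items():
    M=np.zeros((480,640),bool); M[50:180,u0:u1]=1; M&=(P[...,2]>.1)&(P[...,2]<.15)
    A=L[M]; t=A[A[:,2]>.06]
    print(nm,M.sum(),'x',np.percentile(A[:,0],[1,99]),'y',np.percentile(A[:,1],[2,50,98]),'z',np.percentile(A[:,2],[2,99]), 'top',t[:,:2].mean(0) if len(t) else None)
    # circle fit in x-z
    X=np.c_[2*A[:,0],2*A[:,2],np.ones(len(A))]; s=np.linalg.lstsq(X,A[:,0]**2+A[:,2]**2,rcond=None)[0]; print(s[:2],np.sqrt(s[2]+s[0]**2+s[1]**2))
b=L[20:40,300:340].reshape(-1,3); print(b.mean(0)); print('table',P[220:240,450:500].reshape(-1,3).mean(0))
for (u0,v0) in ((248,204),(488,194)): print(onz(c,[(u0,v0)],.022), tolanes(onz(c,[(u0,v0)],.022)[0]))
"
```

```text
a 4995 x [-0.15119851 -0.08444225] y [0.02502476 0.03792836 0.05073128] z [0.04697172 0.07171336] top [-0.1173232   0.03782363]
[-0.11907093  0.03484546] 0.03587459925189047
b 5700 x [-0.15066889 -0.08432972] y [-0.04943109 -0.03487608 -0.02337355] z [0.04411152 0.07168186] top [-0.11709503 -0.03620173]
[-0.11802809  0.04150994] 0.029594738091785856
[-0.06244806  0.03665027 -0.00020424]
table [ 6.94610361e-01 -1.40622173e-01  3.21902008e-04]
[[ 0.47938875 -0.15741611  0.022     ]] [-0.19582176  0.10722749 -0.02675011]
[[ 0.68617884 -0.10352285  0.022     ]] [-0.19714916 -0.10646583 -0.02659006]
```

```bash
sed -i 's/^W=.*/W=(0.5326,0.0589,1.832)/' h.py; python3 -c "
from h import *
need((-.192,.0375,.12));need((-.192,.0375,.038))
print(tool(telemetry.observe()).round(3))"
```

```text
t 3.75 tgt [ 0.5493 -0.1488  0.1682] tool delta mm [13.3 11.3 27.2] units [0.44 0.38 0.91] yaw deg (tool) -3.21 lane TCP mm [-201.7   48.8  148.7] F [-0.18  0.11 -0.12] gap 0.003
t 3.75 tgt [ 0.5468 -0.1393  0.0867] tool delta mm [ 22.2  12.9 108.7] units [0.74 0.43 3.62] yaw deg (tool) -3.21 lane TCP mm [-201.7   48.8  148.7] F [-0.18  0.11 -0.12] gap 0.003
[[-0.204  0.979 -0.029]
 [ 0.979  0.204  0.006]
 [ 0.012 -0.027 -1.   ]]
```

Request:
play_rows:
  steps:
    - {"delta_pos":[0.2,0.4,0.3],"yaw":-0.8}
    - {"delta_pos":[0,0,0.6],"yaw":0}
    - {"delta_pos":[0,0,0.6],"yaw":0}
    - {"delta_pos":[0.1,0,0.6],"yaw":0}
    - {"delta_pos":[0.1,0,0.4],"yaw":0}
    - {"delta_pos":[0,0,0],"yaw":0}

```text
time_s: 4.35
eef_pos: [0.548, -0.149, 0.1165]
eef_rot: [-0.014, 0.607, 0.795, -0.007]
wrist_force: [-0.3, 0.8, -0.6]
finger_gap: 0.007
```

```bash
python3 -c "
from h import *
need((-.192,.0375,.038))"
```

```text
t 4.35 tgt [ 0.5468 -0.1393  0.0867] tool delta mm [ 9.2  2.2 29.9] units [0.31 0.07 1.  ] yaw deg (tool) 0.33 lane TCP mm [-198.    38.8   68.7] F [-0.33  0.82 -0.62] gap 0.007
```

Request:
play_rows:
  steps:
    - {"delta_pos":[0.1,0.07,0.4],"yaw":0}
    - {"delta_pos":[0.1,0,0.35],"yaw":0}
    - {"delta_pos":[0.1,0,0.15],"yaw":0}
    - {"delta_pos":[0,0,0],"yaw":0}

```text
time_s: 4.75
eef_pos: [0.5478, -0.1393, 0.0887]
eef_rot: [-0.013, 0.606, 0.795, -0.006]
wrist_force: [-0.5, -0.1, -0.9]
finger_gap: 0.003
```

```bash
python3 -c "
from h import *
need((-.192,.0375,.038)); p,d=optics.snapshot('wrist'); cv2.imwrite('pics/w2.png',p[:,:,::-1])
p,d=optics.snapshot('scene'); cv2.imwrite('pics/s2.png',cv2.resize(p[160:320,240:410,::-1],None,fx=3.6,fy=3.6))
"
```

```text
t 4.75 tgt [ 0.5468 -0.1393  0.0867] tool delta mm [ 0.2 -1.   2. ] units [ 0.01 -0.03  0.07] yaw deg (tool) 0.36 lane TCP mm [-191.9   36.5   40. ] F [-0.46 -0.13 -0.88] gap 0.003
```

View pics/w2.png

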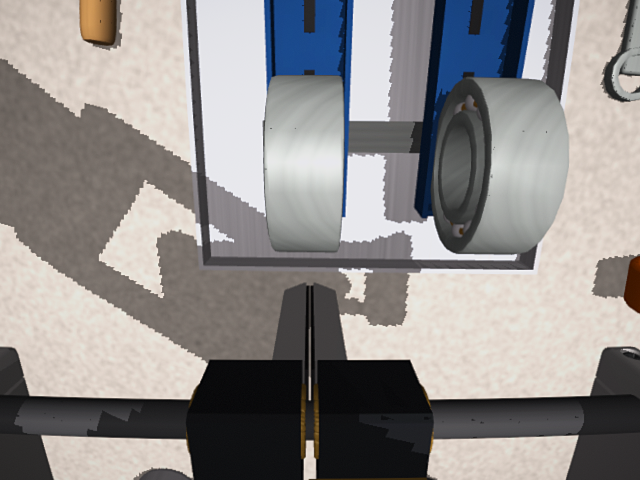

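View pics/s2.png

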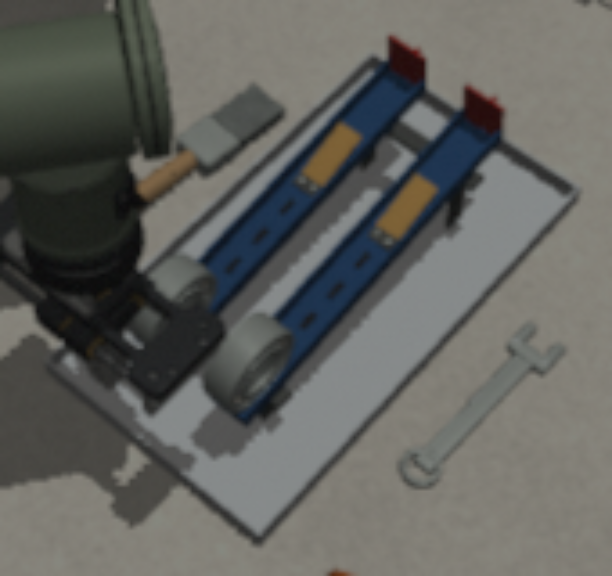

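The finger, at (310,290), is centred behind bearing a at (305,165). I'll start pushing gently.

Request:
play_rows:
  steps:
    - {"delta_pos":[0.2,0.02,0],"yaw":0}
    - {"delta_pos":[0.2,0,0],"yaw":0}
    - {"delta_pos":[0.2,0,0],"yaw":0}
    - {"delta_pos":[0.2,0,-0.02],"yaw":0}
    - {"delta_pos":[0.2,0,-0.02],"yaw":0}
    - {"delta_pos":[0.2,0,-0.02],"yaw":0}
    - {"delta_pos":[0.2,0,-0.02],"yaw":0}

```text
time_s: 5.55
eef_pos: [0.5404, -0.0986, 0.0962]
eef_rot: [-0.007, 0.607, 0.795, -0.006]
wrist_force: [0.3, -1.2, 1.6]
finger_gap: 0.005
```

```bash
python3 -c "
from h import *
need((.070,.0375,.038))"
```

```text
t 5.55 tgt [0.4796 0.112  0.1181] tool delta mm [219.2  -3.5 -20.9] units [ 7.31 -0.12 -0.7 ] yaw deg (tool) 0.33 lane TCP mm [-150.2   33.1   42.4] F [ 0.32 -1.2   1.61] gap 0.005
```

Request:
play_rows:
  steps:
    - {"delta_pos":[0.2,-0.04,0.01],"yaw":0}
    - {"delta_pos":[0.2,-0.04,0.01],"yaw":0}
    - {"delta_pos":[0.2,-0.03,0],"yaw":0}
    - {"delta_pos":[0.2,-0.03,0],"yaw":0}
    - {"delta_pos":[0.2,-0.02,0],"yaw":0}
    - {"delta_pos":[0.2,-0.02,-0.01],"yaw":0}
    - {"delta_pos":[0.2,-0.01,-0.01],"yaw":0}
    - {"delta_pos":[0.2,-0.01,-0.01],"yaw":0}

```text
time_s: 6.35
eef_pos: [0.5204, -0.0501, 0.0971]
eef_rot: [-0.007, 0.607, 0.795, -0.006]
wrist_force: [1.5, -1.3, 0.1]
finger_gap: 0.007
```

```bash
python3 -c "
from h import *
need((.070,.0375,.038))
p,d=optics.snapshot('wrist'); cv2.imwrite('pics/w3.png',p[:,:,::-1])"
```

```text
t 6.35 tgt [0.4796 0.112  0.1181] tool delta mm [167.1   3.  -20.5] units [ 5.57  0.1  -0.68] yaw deg (tool) 0.33 lane TCP mm [-98.4  39.9  37.1] F [ 1.54 -1.27  0.13] gap 0.007
```

View pics/w3.png

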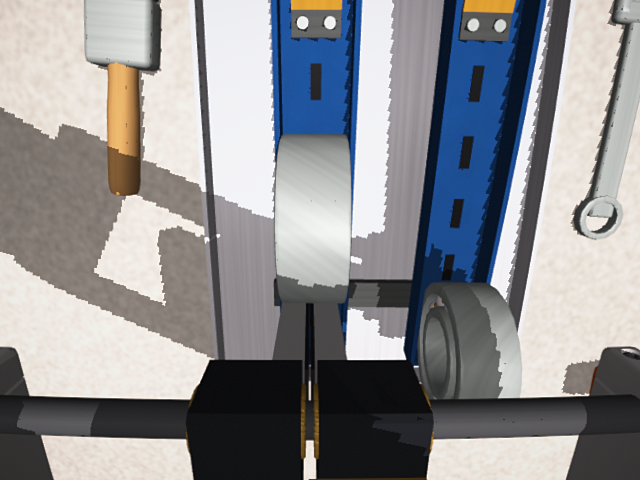

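Bearing a rolls ahead of the finger in lane a, at (313,215). Bearing b hasn't moved. Continuing.

Request:
play_rows:
  steps:
    - {"delta_pos":[0.2,0.03,-0.025],"yaw":0}
    - {"delta_pos":[0.2,0.03,-0.025],"yaw":0}
    - {"delta_pos":[0.2,0.01,-0.025],"yaw":0}
    - {"delta_pos":[0.2,0,-0.025],"yaw":0}
    - {"delta_pos":[0.2,0,-0.025],"yaw":0}
    - {"delta_pos":[0.2,0,-0.025],"yaw":0}
    - {"delta_pos":[0.2,0,-0.025],"yaw":0}
    - {"delta_pos":[0.2,0,-0.025],"yaw":0}

```text
time_s: 7.2
eef_pos: [0.5086, 0.0013, 0.1037]
eef_rot: [-0.007, 0.607, 0.795, -0.006]
wrist_force: [0.4, -1.1, 1.0]
finger_gap: 0.005
```

```bash
python3 -c "
from h import *
need((.070,.0375,.038))"
```

```text
t 7.2 tgt [0.4796 0.112  0.1181] tool delta mm [114.4   1.  -13.9] units [ 3.81  0.03 -0.46] yaw deg (tool) 0.35 lane TCP mm [-45.3  38.   37.4] F [ 0.45 -1.1   1.  ] gap 0.005
```

Request:
play_rows:
  steps:
    - {"delta_pos":[0.2,0,-0.025],"yaw":0}
    - {"delta_pos":[0.2,0,-0.025],"yaw":0}
    - {"delta_pos":[0.2,0,-0.025],"yaw":0}
    - {"delta_pos":[0.2,0,-0.025],"yaw":0}
    - {"delta_pos":[0.2,0,-0.025],"yaw":0}
    - {"delta_pos":[0.15,0,-0.02],"yaw":0}
    - {"delta_pos":[0.15,0,-0.02],"yaw":0}

```text
time_s: 7.9
eef_pos: [0.5038, 0.0327, 0.1144]
eef_rot: [0.005, 0.605, 0.796, -0.01]
wrist_force: [1.6, -4.5, 2.5]
finger_gap: 0.002
```

```bash
python3 -c "
from h import *
need((.070,.0375,.038))
p,d=optics.snapshot('wrist'); cv2.imwrite('pics/w4.png',p[:,:,::-1])"
```

```text
t 7.9 tgt [0.4796 0.112  0.1181] tool delta mm [82.8 -2.2 -5.3] units [ 2.76 -0.07 -0.18] yaw deg (tool) 0.57 lane TCP mm [-12.7  34.6  44.2] F [ 1.6  -4.53  2.53] gap 0.002
```

View pics/w4.png

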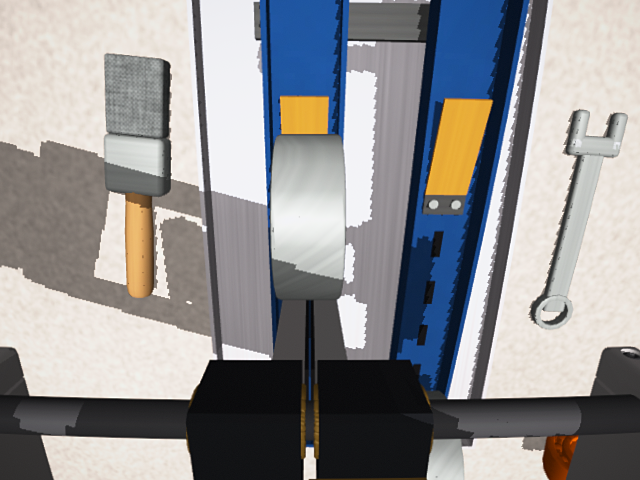

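Bearing a is at the tongue root (308,215), and the force rose to 4.5 N. The finger has ridden up, so I'll lower it while keeping contact and then continue.

Request:
play_rows:
  steps:
    - {"delta_pos":[0.06,-0.03,0.12],"yaw":0}
    - {"delta_pos":[0.06,-0.03,0.12],"yaw":0}
    - {"delta_pos":[0.1,-0.02,0.08],"yaw":0}
    - {"delta_pos":[0.15,0,0.03],"yaw":0}

```text
time_s: 8.35
eef_pos: [0.5048, 0.037, 0.1084]
eef_rot: [0.014, 0.605, 0.796, -0.011]
wrist_force: [0.5, -5.7, 2.9]
finger_gap: 0.008
```

```bash
python3 -c "
from h import *
need((.070,.0375,.038))"
```

```text
t 8.35 tgt [0.4796 0.112  0.1181] tool delta mm [ 78.6  -4.2 -12.5] units [ 2.62 -0.14 -0.42] yaw deg (tool) 0.63 lane TCP mm [-9.5 32.5 37.9] F [ 0.48 -5.65  2.86] gap 0.008
```

Request:
play_rows:
  steps:
    - {"delta_pos":[0.2,-0.06,0.03],"yaw":0}
    - {"delta_pos":[0.25,-0.06,0.03],"yaw":0}
    - {"delta_pos":[0.25,-0.06,0.03],"yaw":0}
    - {"delta_pos":[0.25,-0.05,0.03],"yaw":0}

```text
time_s: 8.75
eef_pos: [0.4919, 0.0626, 0.1049]
eef_rot: [0.017, 0.605, 0.796, -0.01]
wrist_force: [1.3, -1.6, 1.3]
finger_gap: 0.005
```

```bash
python3 -c "
from h import *
need((.070,.0375,.038))"
```

```text
t 8.75 tgt [0.4796 0.112  0.1181] tool delta mm [ 50.3   1.4 -15.2] units [ 1.68  0.05 -0.51] yaw deg (tool) 0.51 lane TCP mm [17.9 38.4 31. ] F [ 1.26 -1.65  1.32] gap 0.005
```

Request:
play_rows:
  steps:
    - {"delta_pos":[0.15,0,-0.06],"yaw":0}
    - {"delta_pos":[0.15,0,-0.06],"yaw":0}
    - {"delta_pos":[0.15,0,-0.05],"yaw":0}
    - {"delta_pos":[0.15,0,-0.04],"yaw":0}

```text
time_s: 9.15
eef_pos: [0.484, 0.0835, 0.1093]
eef_rot: [0.014, 0.605, 0.796, -0.011]
wrist_force: [-0.1, 0.2, -0.2]
finger_gap: 0.006
```

```bash
python3 -c "
from h import *
need((.070,.0375,.038))
p,d=optics.snapshot('wrist'); cv2.imwrite('pics/w5.png',p[:,:,::-1])"
```

```text
t 9.15 tgt [0.4796 0.112  0.1181] tool delta mm [28.2  3.4 -9.8] units [ 0.94  0.11 -0.33] yaw deg (tool) 0.6 lane TCP mm [40.5 40.6 32.7] F [-0.14  0.2  -0.17] gap 0.006
```

View pics/w5.png

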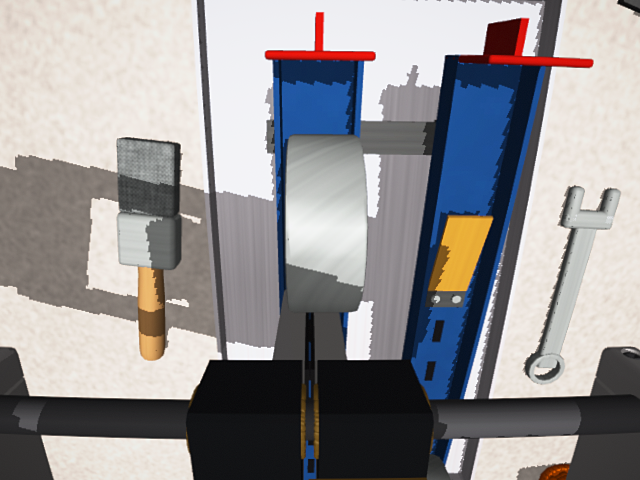

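Bearing a, at (327,220), is now past the tongue crest, with the red stop at (320,55). The finger sits about 3 mm to one side, so I'll recentre it and continue slowly.

Request:
play_rows:
  steps:
    - {"delta_pos":[0.08,0.06,-0.06],"yaw":0}
    - {"delta_pos":[0.12,0.05,-0.06],"yaw":0}
    - {"delta_pos":[0.12,0.03,-0.05],"yaw":0}
    - {"delta_pos":[0.12,0,-0.03],"yaw":0}

```text
time_s: 9.6
eef_pos: [0.4832, 0.1001, 0.1145]
eef_rot: [0.012, 0.605, 0.796, -0.011]
wrist_force: [-0.3, -1.0, -0.5]
finger_gap: 0.007
```

```bash
python3 -c "
from h import *
need((.070,.0375,.038))
p,d=optics.snapshot('wrist'); cv2.imwrite('pics/w6.png',p[:,:,::-1])"
```

```text
t 9.6 tgt [0.4796 0.112  0.1181] tool delta mm [12.2 -0.3 -4. ] units [ 0.41 -0.01 -0.13] yaw deg (tool) 0.59 lane TCP mm [57.3 37.1 35.9] F [-0.25 -1.   -0.5 ] gap 0.007
```

View pics/w6.png

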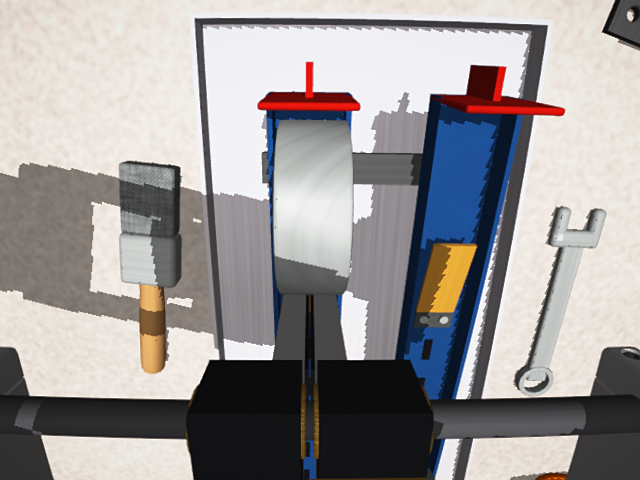

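Request:
play_rows:
  steps:
    - {"delta_pos":[0.12,0,-0.03],"yaw":0}
    - {"delta_pos":[0.12,0,-0.02],"yaw":0}
    - {"delta_pos":[0.08,0,-0.01],"yaw":0}

```text
time_s: 9.95
eef_pos: [0.4808, 0.1098, 0.1165]
eef_rot: [0.013, 0.605, 0.796, -0.011]
wrist_force: [0.1, -1.7, 1.1]
finger_gap: 0.007
```

```bash
python3 -c "
from h import *
need((.070,.0375,.038))"
```

```text
t 9.95 tgt [0.4796 0.112  0.1181] tool delta mm [ 2.3 -0.5 -1.7] units [ 0.08 -0.02 -0.06] yaw deg (tool) 0.61 lane TCP mm [67.5 36.9 36.7] F [ 0.11 -1.65  1.08] gap 0.007
```

Request:
play_rows:
  steps:
    - {"delta_pos":[0.08,0,0],"yaw":0}
    - {"delta_pos":[0.08,0,0],"yaw":0}
    - {"delta_pos":[0.08,0,0],"yaw":0}

```text
time_s: 10.25
eef_pos: [0.4808, 0.1099, 0.1167]
eef_rot: [0.019, 0.604, 0.797, -0.016]
wrist_force: [1.5, -6.5, -0.2]
finger_gap: 0.007
```

```bash
python3 -c "
from h import *
need((.070,.0375,.038))
p,d=optics.snapshot('wrist'); cv2.imwrite('pics/w7.png',p[:,:,::-1])"
```

```text
t 10.25 tgt [0.4796 0.112  0.1181] tool delta mm [ 2.2 -0.6 -1.5] units [ 0.07 -0.02 -0.05] yaw deg (tool) 0.74 lane TCP mm [67.6 36.8 36.9] F [ 1.54 -6.55 -0.19] gap 0.007
```

View pics/w7.png

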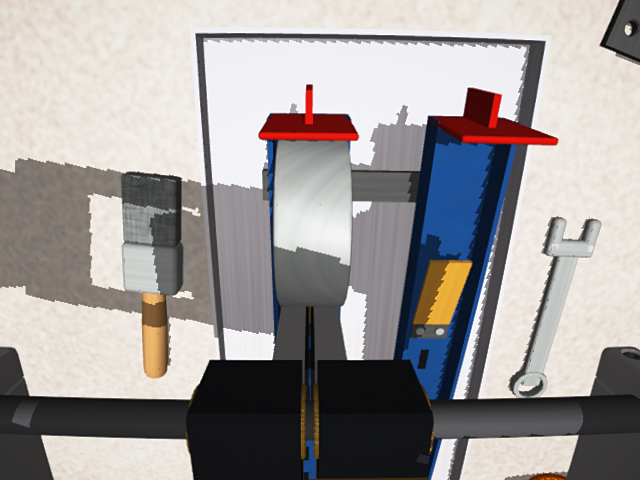

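Bearing a touches the stop: force rose to 6.5 N with no further motion, and its far edge meets the stop at (310,137). Backing off gently.

Request:
play_rows:
  steps:
    - {"delta_pos":[-0.08,0,0.01],"yaw":0}
    - {"delta_pos":[-0.08,0,0.01],"yaw":0}
    - {"delta_pos":[-0.12,0,0.01],"yaw":0}
    - {"delta_pos":[-0.15,0,0.02],"yaw":0}
    - {"delta_pos":[-0.25,0,0.03],"yaw":0}
    - {"delta_pos":[-0.3,0,0.02],"yaw":0}
    - {"delta_pos":[-0.4,0,-0.2],"yaw":0}

```text
time_s: 11.0
eef_pos: [0.4907, 0.0694, 0.1203]
eef_rot: [0.017, 0.603, 0.797, -0.016]
wrist_force: [-1.2, -0.4, 0.1]
finger_gap: 0.008
```

```bash
python3 -c "
from h import *
need((-.192,-.0375,.15))
p,d=optics.snapshot('wrist'); cv2.imwrite('pics/w8.png',p[:,:,::-1])"
```

```text
t 11.0 tgt [ 0.6227 -0.1329  0.1979] tool delta mm [-234.    71.6  -67.1] units [-7.8   2.39 -2.24] yaw deg (tool) 0.83 lane TCP mm [26.6 37.8 45.4] F [-1.2  -0.44  0.08] gap 0.008
```

View pics/w8.png

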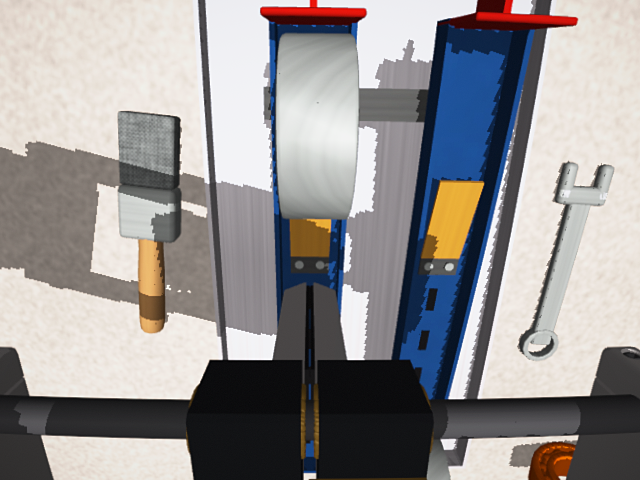

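Bearing a, at (318,125), holds near the stop (313,14), with the tongue visible behind it. Next is lane b.

Request:
play_rows:
  steps:
    - {"delta_pos":[0,0,-0.8],"yaw":0}
    - {"delta_pos":[-0.3,0,-0.8],"yaw":0}
    - {"delta_pos":[-1,0.3,-0.8],"yaw":-0.2}
    - {"delta_pos":[-1,0.4,0],"yaw":0}
    - {"delta_pos":[-1,0.4,0],"yaw":0}
    - {"delta_pos":[-1,0.4,0],"yaw":0}
    - {"delta_pos":[-1,0.4,0],"yaw":0}
    - {"delta_pos":[-1,0.3,0],"yaw":0}
    - {"delta_pos":[-1,0.2,0],"yaw":0}
    - {"delta_pos":[-0.5,0,0],"yaw":0}

```text
time_s: 12.05
eef_pos: [0.6333, -0.1456, 0.2149]
eef_rot: [0.023, 0.599, 0.8, -0.014]
wrist_force: [-0.1, 0.8, 0.0]
finger_gap: 0.006
```

```bash
python3 -c "
from h import *
need((-.192,-.0375,.15));need((-.192,-.0375,.038))
"
```

```text
t 12.05 tgt [ 0.6227 -0.1329  0.1979] tool delta mm [16.  -6.7 16.1] units [ 0.53 -0.22  0.54] yaw deg (tool) 1.4 lane TCP mm [-204.8  -44.5  168.6] F [-0.09  0.78  0.01] gap 0.006
t 12.05 tgt [ 0.6192 -0.12    0.0867] tool delta mm [ 35.3  -7.  126.4] units [ 1.18 -0.23  4.21] yaw deg (tool) 1.4 lane TCP mm [-204.8  -44.5  168.6] F [-0.09  0.78  0.01] gap 0.006
```

Request:
play_rows:
  steps:
    - {"delta_pos":[0.2,-0.2,0.6],"yaw":0.3}
    - {"delta_pos":[0.1,0,0.8],"yaw":0}
    - {"delta_pos":[0.1,0,0.8],"yaw":0}
    - {"delta_pos":[0.1,0,0.8],"yaw":0}
    - {"delta_pos":[0.1,0,0.6],"yaw":0}
    - {"delta_pos":[0.1,0,0.3],"yaw":0}
    - {"delta_pos":[0,0,0],"yaw":0}

```text
time_s: 12.75
eef_pos: [0.6243, -0.1369, 0.0964]
eef_rot: [0.024, 0.61, 0.792, -0.012]
wrist_force: [-0.8, -0.5, -0.5]
finger_gap: 0.005
```

```bash
python3 -c "
from h import *
need((-.192,-.0375,.038))
m=optics.camera_model('wrist'); p,d=optics.snapshot('wrist'); cv2.imwrite('pics/w9.png',p[:,:,::-1])
c=cam('wrist',m)
v,u=np.mgrid[0:480,0:640]; P=ondepth(c,np.c_[u.ravel(),v.ravel()],d.ravel()).reshape(480,640,3)
R,o=lanes(W); L=(P-o)@R; A=L[(abs(L[...,0]+.12)<.045)&(abs(L[...,1]+.0375)<.025)&(L[...,2]>.045)&(L[...,2]<.08)]
print(len(A),np.percentile(A[:,1],[2,98]),np.percentile(A[:,0],[1,99]))
"
```

```text
t 12.75 tgt [ 0.6192 -0.12    0.0867] tool delta mm [18.2 -0.7  8.7] units [ 0.61 -0.02  0.29] yaw deg (tool) -0.24 lane TCP mm [-208.4  -38.    49.7] F [-0.82 -0.46 -0.48] gap 0.005
14178 [-0.04982195 -0.02422231] [-0.15239748 -0.08918468]
```

View pics/w9.png

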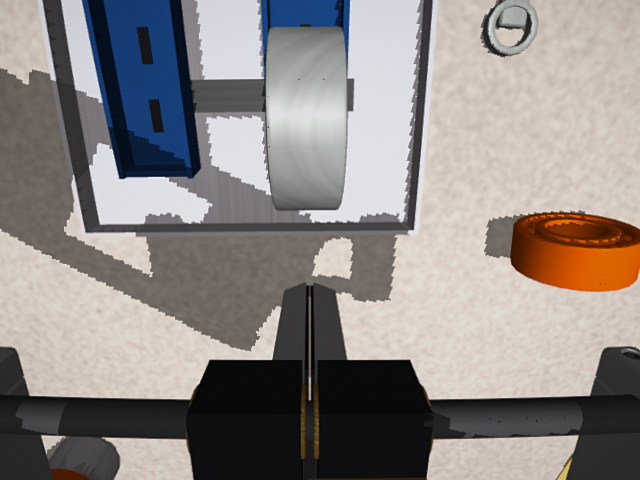

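The grey bearing b is at (308,118) with the finger lined up behind it at (310,290). The orange decoy is off to the right at (575,250).

Request:
play_rows:
  steps:
    - {"delta_pos":[0.3,0,0.2],"yaw":0}
    - {"delta_pos":[0.3,0,0.15],"yaw":0}
    - {"delta_pos":[0.2,0,0],"yaw":0}
    - {"delta_pos":[0.2,0,0],"yaw":0}
    - {"delta_pos":[0.2,0,0],"yaw":0}
    - {"delta_pos":[0.2,0,-0.02],"yaw":0}

```text
time_s: 13.4
eef_pos: [0.6172, -0.0953, 0.0893]
eef_rot: [0.03, 0.61, 0.792, -0.011]
wrist_force: [0.4, -2.1, 1.5]
finger_gap: 0.005
```

```bash
python3 -c "
from h import *
need((.068,-.0375,.038))"
```

```text
t 13.4 tgt [0.5526 0.1294 0.1179] tool delta mm [231.6  -4.6 -42.7] units [ 7.72 -0.15 -1.42] yaw deg (tool) -0.25 lane TCP mm [-167.5  -41.9   37.6] F [ 0.41 -2.08  1.51] gap 0.005
```

Request:
play_rows:
  steps:
    - {"delta_pos":[0.2,-0.04,-0.03],"yaw":0}
    - {"delta_pos":[0.2,-0.04,-0.03],"yaw":0}
    - {"delta_pos":[0.2,-0.03,-0.03],"yaw":0}
    - {"delta_pos":[0.2,-0.03,-0.03],"yaw":0}
    - {"delta_pos":[0.2,-0.02,-0.03],"yaw":0}
    - {"delta_pos":[0.2,-0.01,-0.03],"yaw":0}
    - {"delta_pos":[0.2,0,-0.03],"yaw":0}
    - {"delta_pos":[0.2,0,-0.03],"yaw":0}

```text
time_s: 14.2
eef_pos: [0.6003, -0.0477, 0.0961]
eef_rot: [0.033, 0.61, 0.791, -0.011]
wrist_force: [-0.5, -2.1, 2.0]
finger_gap: 0.006
```

```bash
python3 -c "
from h import *
need((.068,-.0375,.038))"
```

```text
t 14.2 tgt [0.5526 0.1294 0.1179] tool delta mm [181.6  -0.4 -33.6] units [ 6.05 -0.01 -1.12] yaw deg (tool) -0.27 lane TCP mm [-116.7  -37.9   38.3] F [-0.53 -2.08  1.97] gap 0.006
```

Request:
play_rows:
  steps:
    - {"delta_pos":[0.2,0,-0.03],"yaw":0}
    - {"delta_pos":[0.2,0,-0.03],"yaw":0}
    - {"delta_pos":[0.2,0,-0.03],"yaw":0}
    - {"delta_pos":[0.2,-0.01,-0.03],"yaw":0}
    - {"delta_pos":[0.2,-0.01,-0.03],"yaw":0}
    - {"delta_pos":[0.2,-0.01,-0.03],"yaw":0}
    - {"delta_pos":[0.2,0,-0.03],"yaw":0}
    - {"delta_pos":[0.2,0,-0.03],"yaw":0}
    - {"delta_pos":[0.2,0,-0.03],"yaw":0}

```text
time_s: 15.1
eef_pos: [0.5837, 0.0095, 0.1008]
eef_rot: [0.032, 0.61, 0.792, -0.011]
wrist_force: [0.5, -2.1, 1.3]
finger_gap: 0.007
```

```bash
python3 -c "
from h import *
need((.068,-.0375,.038))
p,d=optics.snapshot('wrist'); cv2.imwrite('pics/w10.png',p[:,:,::-1])"
```

```text
t 15.1 tgt [0.5526 0.1294 0.1179] tool delta mm [122.5   0.9 -25. ] units [ 4.08  0.03 -0.83] yaw deg (tool) -0.25 lane TCP mm [-57.  -36.7  35.9] F [ 0.48 -2.1   1.25] gap 0.007
```

View pics/w10.png

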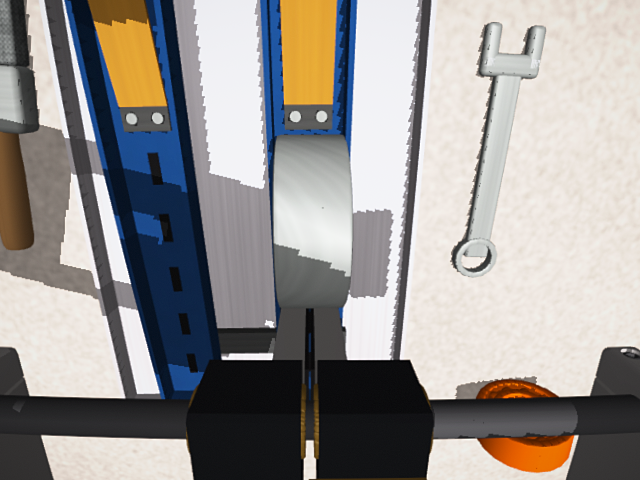

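Bearing b, at (313,220), rolls well and is just below its tongue root at (308,117).

Request:
play_rows:
  steps:
    - {"delta_pos":[0.2,0,-0.035],"yaw":0}
    - {"delta_pos":[0.2,0,-0.035],"yaw":0}
    - {"delta_pos":[0.2,0,-0.03],"yaw":0}
    - {"delta_pos":[0.2,0,-0.03],"yaw":0}
    - {"delta_pos":[0.2,-0.01,-0.02],"yaw":0}
    - {"delta_pos":[0.2,-0.02,0],"yaw":0}
    - {"delta_pos":[0.2,-0.02,0.02],"yaw":0}

```text
time_s: 15.85
eef_pos: [0.5765, 0.0453, 0.1076]
eef_rot: [0.043, 0.609, 0.792, -0.014]
wrist_force: [1.3, -9.4, 5.7]
finger_gap: 0.005
```

```bash
python3 -c "
from h import *
need((.068,-.0375,.038))"
```

```text
t 15.85 tgt [0.5526 0.1294 0.1179] tool delta mm [ 86.3  -1.  -17.7] units [ 2.88 -0.03 -0.59] yaw deg (tool) -0.11 lane TCP mm [-20.1 -38.8  38.2] F [ 1.28 -9.42  5.67] gap 0.005
```

```bash
python3 -c "
from h import *
s=telemetry.observe(); R,o=lanes(W); print((R.T@tool(s)).round(3)); print('F lane',R.T@s['wrist_force'], s['torque'])
tip=s['eef_pos']+tool(s)[:,2]*.011; print(tolanes(tip),s['joints'].round(3))
m=optics.camera_model('wrist'); p,d=optics.snapshot('wrist'); cv2.imwrite('pics/w11.png',p[:,:,::-1])
c=cam('wrist',m)
v,u=np.mgrid[0:480,0:640]; P=ondepth(c,np.c_[u.ravel(),v.ravel()],d.ravel()).reshape(480,640,3)
L=(P-o)@R; A=L[(abs(L[...,0]-.02)<.06)&(abs(L[...,1]+.0375)<.02)&(L[...,2]>.035)&(L[...,2]<.1)]; A=A[A[:,0]>-.005]
X=np.c_[2*A[:,0],2*A[:,2],np.ones(len(A))]; q=np.linalg.lstsq(X,A[:,0]**2+A[:,2]**2,rcond=None)[0]; print(len(A),q[:2],np.sqrt(q[2]+q[0]**2+q[1]**2),A.max(0))
s=telemetry.observe();print(s['wrist_force'],tolanes(s['eef_pos']))
"
```

```text
[[ 0.979  0.004 -0.203]
 [-0.002 -1.    -0.031]
 [-0.203  0.03  -0.979]]
F lane [-8.68945486  1.19793166  6.75531812] [-1.69691908 -0.2218057   0.02271636]
[-0.02228924 -0.0391801   0.02747174] [-0.03   0.297  1.672 -0.08   1.12  -0.257]
16320 [0.02246228 0.04862342] 0.031967111646796505 [ 0.06316402 -0.02464769  0.09975494]
[ 1.34795586 -8.20852114  7.34739593] [-0.01942438 -0.03900736  0.03832669]
```

View pics/w11.png

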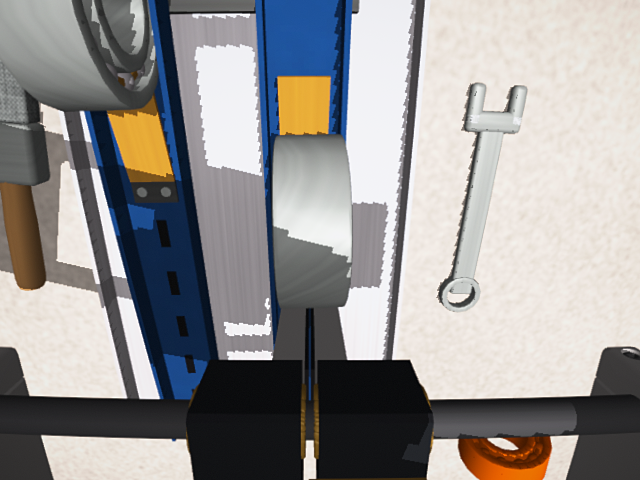

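Request:
play_rows:
  steps:
    - {"delta_pos":[0.25,-0.02,-0.08],"yaw":0}
    - {"delta_pos":[0.25,-0.02,-0.08],"yaw":0}
    - {"delta_pos":[0.25,-0.02,-0.07],"yaw":0}

```text
time_s: 16.2
eef_pos: [0.574, 0.0597, 0.1187]
eef_rot: [0.053, 0.608, 0.792, -0.016]
wrist_force: [0.3, -4.3, 3.2]
finger_gap: 0.006
```

```bash
python3 -c "
from h import *
need((.068,-.0375,.038))
s=telemetry.observe(); R,o=lanes(W); print((R.T@tool(s))[:,2].round(3)); print('F lane',R.T@s['wrist_force'])"
```

```text
t 16.2 tgt [0.5526 0.1294 0.1179] tool delta mm [72.6 -2.6 -6.8] units [ 2.42 -0.09 -0.23] yaw deg (tool) -0.15 lane TCP mm [ -4.3 -40.2  47.5] F [ 0.33 -4.28  3.25] gap 0.006
[-0.221 -0.038 -0.974]
F lane [-3.80384794  0.7910651   3.72915631]
```

Request:
play_rows:
  steps:
    - {"delta_pos":[0.2,-0.04,-0.03],"yaw":0}
    - {"delta_pos":[0.2,-0.04,-0.03],"yaw":0}
    - {"delta_pos":[0.2,-0.04,-0.03],"yaw":0}

```text
time_s: 16.5
eef_pos: [0.5671, 0.0763, 0.1215]
eef_rot: [0.055, 0.608, 0.791, -0.016]
wrist_force: [0.7, -3.4, 2.0]
finger_gap: 0.006
```

```bash
python3 -c "
from h import *
need((.068,-.0375,.038))
s=telemetry.observe(); R,o=lanes(W); print((R.T@tool(s))[:,2].round(3)); print('F lane',R.T@s['wrist_force'])"
```

```text
t 16.5 tgt [0.5526 0.1294 0.1179] tool delta mm [55.1 -0.4 -2.3] units [ 1.84 -0.01 -0.08] yaw deg (tool) -0.2 lane TCP mm [ 13.8 -37.8  48.2] F [ 0.72 -3.42  1.95] gap 0.006
[-0.224 -0.042 -0.974]
F lane [-3.22807549  0.19043824  2.35433433]
```

Request:
play_rows:
  steps:
    - {"delta_pos":[0.18,0,0],"yaw":0}
    - {"delta_pos":[0.18,0,0],"yaw":0}
    - {"delta_pos":[0.15,0,-0.01],"yaw":0}
    - {"delta_pos":[0.15,0,-0.02],"yaw":0}

```text
time_s: 16.9
eef_pos: [0.5601, 0.0978, 0.119]
eef_rot: [0.054, 0.608, 0.792, -0.016]
wrist_force: [1.0, -3.2, 2.1]
finger_gap: 0.004
```

```bash
python3 -c "
from h import *
need((.068,-.0375,.038))
p,d=optics.snapshot('wrist'); cv2.imwrite('pics/w12.png',p[:,:,::-1])"
```

```text
t 16.9 tgt [0.5526 0.1294 0.1179] tool delta mm [32.4  0.9 -2.3] units [ 1.08  0.03 -0.08] yaw deg (tool) -0.13 lane TCP mm [ 35.9 -36.6  43. ] F [ 1.03 -3.21  2.1 ] gap 0.004
```

View pics/w12.png

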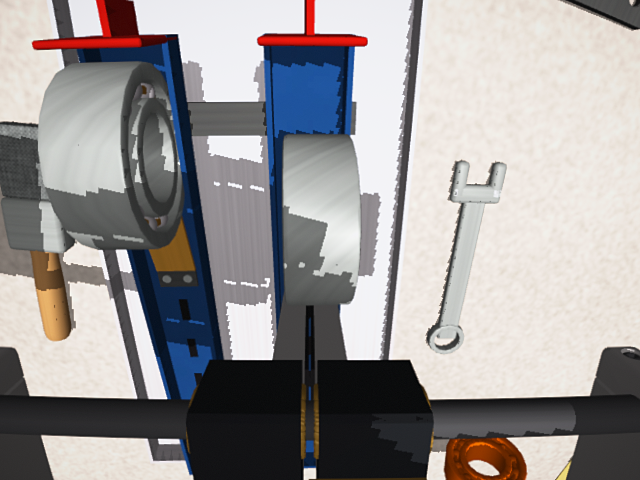

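Bearing b, at (322,220), is on the tongue crest. Bearing a is still held at its stop, at (110,155). Continuing slowly.

Request:
play_rows:
  steps:
    - {"delta_pos":[0.12,0.02,-0.02],"yaw":0}
    - {"delta_pos":[0.12,0.02,-0.02],"yaw":0}
    - {"delta_pos":[0.12,0.02,-0.02],"yaw":0}
    - {"delta_pos":[0.12,0,-0.02],"yaw":0}
    - {"delta_pos":[0.12,0,-0.02],"yaw":0}

```text
time_s: 17.45
eef_pos: [0.5531, 0.1207, 0.1171]
eef_rot: [0.049, 0.608, 0.792, -0.017]
wrist_force: [-0.0, 0.2, -0.5]
finger_gap: 0.006
```

```bash
python3 -c "
from h import *
need((.068,-.0375,.038))
p,d=optics.snapshot('wrist'); cv2.imwrite('pics/w13.png',p[:,:,::-1])"
```

```text
t 17.45 tgt [0.5526 0.1294 0.1179] tool delta mm [ 8.5  1.8 -1.6] units [ 0.28  0.06 -0.05] yaw deg (tool) -0.1 lane TCP mm [ 59.4 -35.8  38.2] F [-0.01  0.18 -0.49] gap 0.006
```

View pics/w13.png

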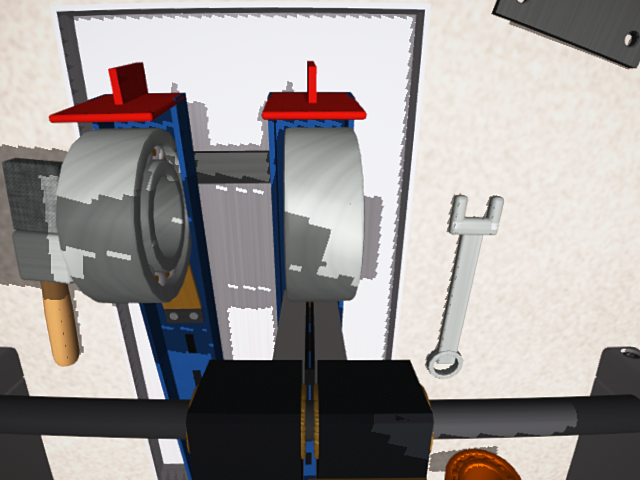

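Bearing b, at (323,213), is nearly level with a. About 8 mm remains to its stop at (313,105).

Request:
play_rows:
  steps:
    - {"delta_pos":[0.1,0.03,-0.02],"yaw":0}
    - {"delta_pos":[0.1,0.02,-0.02],"yaw":0}
    - {"delta_pos":[0.08,0,-0.01],"yaw":0}
    - {"delta_pos":[0.08,0,-0.01],"yaw":0}

```text
time_s: 17.9
eef_pos: [0.5529, 0.1291, 0.1187]
eef_rot: [0.052, 0.608, 0.792, -0.019]
wrist_force: [3.6, -11.0, -1.4]
finger_gap: 0.008
```

```bash
python3 -c "
from h import *
need((.068,-.0375,.038))"
```

```text
t 17.9 tgt [0.5526 0.1294 0.1179] tool delta mm [ 0.5 -0.3  0.8] units [ 0.02 -0.01  0.03] yaw deg (tool) -0.03 lane TCP mm [ 67.7 -37.8  38.9] F [  3.58 -10.95  -1.42] gap 0.008
```

Bearing b is at its stop: 67.7 mm, the same finger position as for a, and the force rose. Backing off.

Request:
play_rows:
  steps:
    - {"delta_pos":[-0.06,0,0.01],"yaw":0}
    - {"delta_pos":[-0.08,0,0],"yaw":0}
    - {"delta_pos":[-0.12,0,0],"yaw":0}
    - {"delta_pos":[-0.15,0,0],"yaw":0}
    - {"delta_pos":[-0.25,0,0],"yaw":0}
    - {"delta_pos":[-0.4,0,0],"yaw":0}
    - {"delta_pos":[-0.6,0,-0.3],"yaw":0}
    - {"delta_pos":[-0.7,0,-0.6],"yaw":0}
    - {"delta_pos":[-0.8,0,-0.8],"yaw":0}

```text
time_s: 18.8
eef_pos: [0.5708, 0.0399, 0.1752]
eef_rot: [0.047, 0.606, 0.793, -0.021]
wrist_force: [0.9, 0.6, 0.6]
finger_gap: 0.003
```

Request:
play_rows:
  steps:
    - {"delta_pos":[-0.8,0,-0.9],"yaw":0}
    - {"delta_pos":[-0.9,0,-0.7],"yaw":0}
    - {"delta_pos":[-0.9,0,-0.3],"yaw":0}
    - {"delta_pos":[0,0,0],"yaw":0}
    - {"delta_pos":[0,0,0],"yaw":0}

```text
time_s: 19.3
eef_pos: [0.5915, -0.0396, 0.2479]
eef_rot: [0.051, 0.609, 0.791, -0.019]
wrist_force: [0.5, 0.0, -0.3]
finger_gap: 0.006
```

```bash
python3 -c "
from h import *
R,o=lanes(W)
for n in ('wrist','top','scene'):
    m=optics.camera_model(n); p,d=optics.snapshot(n)
    q=p if n=='wrist' else (p[165:310,215:415] if n=='top' else p[160:315,245:410])
    cv2.imwrite(f'pics/e_{n}.png',q[:,:,::-1] if n=='wrist' else cv2.resize(q[:,:,::-1],None,fx=3.8,fy=3.8,interpolation=cv2.INTER_CUBIC))
    c=cam(n,m); v,u=np.mgrid[0:480,0:640]; P=ondepth(c,np.c_[u.ravel(),v.ravel()],d.ravel()).reshape(480,640,3); L=(P-o)@R
    for k,y in (('a',.0375),('b',-.0375)):
        A=L[(abs(L[...,1]-y)<.013)&(L[...,2]>.050)&(L[...,2]<.08)&(abs(L[...,0]-.1)<.06)]
        if len(A): print(n,k,len(A),'x range',np.percentile(A[:,0],[1,99]).round(4),'ztop',np.percentile(A[:,2],99).round(4))
need((0,0,.1))
"
```

```text
top a 256 x range [0.095 0.141] ztop 0.0773
top b 369 x range [0.075  0.1404] ztop 0.076
scene a 152 x range [0.0782 0.1352] ztop 0.074
scene b 176 x range [0.075  0.1376] ztop 0.0738
t 19.45 tgt [0.5357 0.0473 0.1713] tool delta mm [104.1 -33.3  64.1] units [ 3.47 -1.11  2.14] yaw deg (tool) -0.08 lane TCP mm [-87.1 -31.2 186.6] F [-0.17  0.25  0.28] gap 0.003
```

View pics/e_wrist.png

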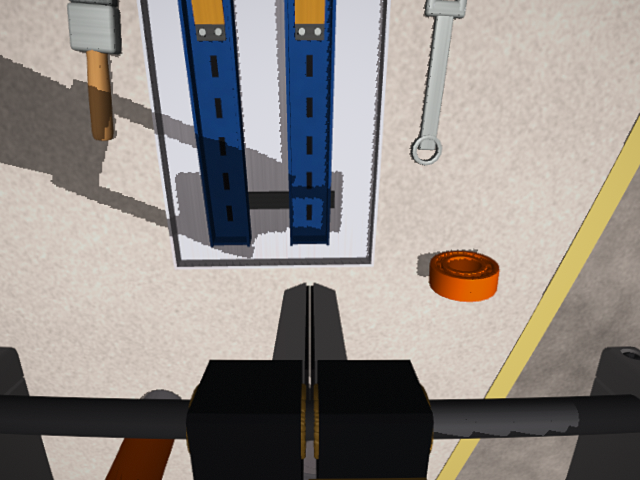

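View pics/e_scene.png

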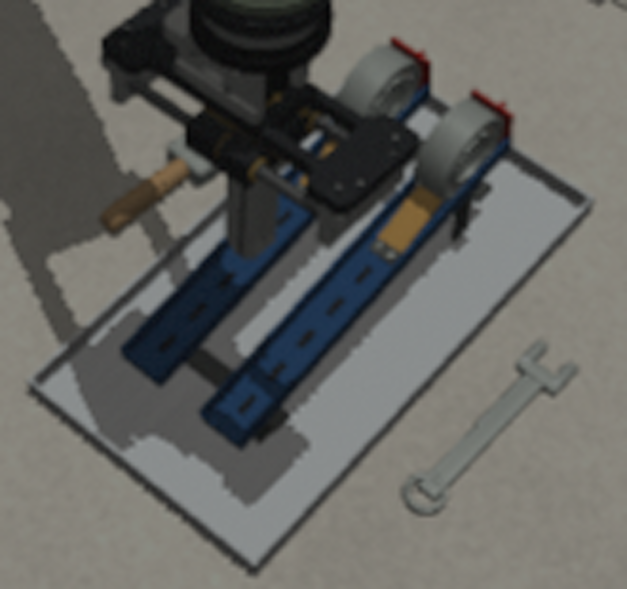

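Both bearings sit by their stops, at crop (383,80) and (462,145). The lower lanes are empty, and the wrench and brush are where they were. The gripper is well clear, so I'm handing in.

```bash
python3 -c "
from h import *
print(job.sign_off())"
```

```text
the job is handed in; nothing more can be done
None
```

I pushed both bearings up their lanes with the closed fingertips, first a and then b. Each went over its tongue and up to the red stop, and I then backed the finger off slowly. I handed in at 19.45 s.

**Last checks:**
- **Bearings held:** The final scene picture shows both bearings resting just short of their stops after release, and neither rolled back. Bearing a had been free for about 8 s and b for about 1.5 s.
- **At the stops:** The finger halted at the same lane position both times, 67.6 mm for a and 67.7 mm for b, which puts both bearings at their stops to within about 2 mm.
- **Surroundings:** The wrench and brush look unmoved in the pictures I viewed. The gripper is clear and the wrist force is near zero.

**What didn't go as planned or disagreed:**
- **Push forces:** They were above the suggested 1 to 3 N for short moments. The most I read was about 6.5 N for a (at the stop), and for b about 9 N at the tongue and 11 N at the stop.
- **Tool tilt:** The tool tilted by about 5° while pushing b.
- **Rack position:** My first measurements from the two fixed cameras disagreed by 13 mm. I corrected the position with the tongue roots and the wrist-camera depth before pushing.
- **Tongues:** I did not measure the tongue angles. That they sprang up is inferred from the bearings not rolling back.

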